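Collect the bushings, then pinch and lift the coin cassette out of its track

TASK

Strip the coin unit held in the vise: first collect both steel hex bushings, already unscrewed, from the shallow catch tray into the grey tote. Then pinch the two opposed side catches of the black coin cassette together, keep them pinched and lift the cassette straight up out of the brass coin track. Finish while holding it still there by the pinched catches, upright and at least 5 cm clear above the track, and leave everything else on the bench where it is.

Things in the scene. Friction and masses are not known exactly. Their poses are not given: they have to be found in the camera images.
- bushing_a_mid (a point): Centre (half-way up) of a loose steel hex bushing standing in the catch tray: a hexagon tube 26 mm across flats, 30 mm across corners, 24 mm high, 75 g, 14 mm bore. z is the bore; x points at the middle of a flat (a flat every 60 degrees). On the tray floor this point is 15 mm above the bench. The other bushing's centre is at least 65 mm away, the tray walls at least 48 mm.
- bushing_b_mid (a point): The same point of the other, identical hex bushing in the catch tray.
- bushing_a: The hex bushing of point bushing_a_mid; origin at the centre of its underside, 12 mm below that point.
- bushing_b: The hex bushing of point bushing_b_mid; origin at the centre of its underside.
- catch_tray: Shallow steel catch tray fixed to the bench, 200 (x) by 150 (y) mm, walls 14 mm high and 3 mm thick, floor 3 mm thick. Origin at the centre of its underside, on the bench. It stands now on one side of the tote, now on the other.
- tote: Grey open-topped plastic tote, fixed, 180 (x) by 130 (y) mm outside, 60 mm high, walls and floor 4 mm thick. Origin at the centre of its underside, on the bench.
- vise: Small cast iron vise with the brass coin track clamped in its jaws, all fixed. Origin at the centre of its base on the bench; y runs along the track. The screw handle is on the -x side, up to 101 mm from the origin and below 60 mm high. A coin runway slopes down towards +y to y = 115 mm. Nothing fixed here is higher than 113 mm above the bench.
- track_bed (a point): Centre of the upper face of the brass track's bed, where the cassette sits, 83 mm above the bench; axes as the vise's. Bed 52 (x) by 112 (y) mm. Two brass cheeks 70 mm long stand along it, outer faces at x = +-26 mm, tops 30 mm above the bed (33 mm below the catch pads' centres); a cassette catch hooks in a window of each. Posts at y = +-38 and studs at y = +-47 mm, 18 mm high.
- cassette: Black coin validator cassette, 44 (x) by 70 (y) by 87 mm high, 0.25 kg in all, loose but locked in the track by its two catches (1 mm play in x, 1.5 mm in y and z). Origin at the centre of its underside; z up; axes along the vise's when seated.
- cassette_grip (a point): Point on the cassette's axis half-way between its two catch pads, 63 mm above its underside, 24 mm below its top; 146 mm above the bench and over the vise's origin when seated. The pads, on the cassette's -x and +x sides, are 64 mm apart over both at rest (52 mm pressed home), each 28 mm wide (y) and 30 mm high, centred at this height. Fingers close along the cassette's x.
- catch_near (a joint): Travel of the sprung catch on the cassette's -x side, m: 0 sprung out and hooked, 0.006 pressed home against its stop. It moves straight in towards the middle. The spring takes 2.4 N to start and 6 N at the end; the hook is out of its window from about 0.004.
- catch_far (a joint): The same for the catch on the cassette's +x side (it moves in towards -x).
- lock_cover: Bystander, loose, to be left alone: domed chrome lock cover, a disc 54 mm across and 15 mm high. Origin at its underside.
- dial_window: Bystander, loose, to be left alone: cobalt blue glass dial window lying flat, about 69 by 70 mm with one round end, 6 mm thick. Origin at its underside.
- hood_ring: Bystander, loose, to be left alone: rusted meter hood ring lying flat, 124 mm outside, 100 mm inside, 14 mm high. Origin at its underside.
- screwdriver: Bystander, loose, to be left alone: screwdriver lying on the bench, 200 mm long, 26 mm thick handle towards its -x. Origin at its underside.
- oil_can: Bystander, loose, to be left alone: small closed green can, 48 mm across, 85 mm high. Origin at its underside.
- lock_barrel: Bystander, loose, to be left alone: lock barrel standing upright, 22 mm brass body with a 30 mm chrome head on top, 38 mm high. Origin at its underside.
- brush: Bystander, loose, to be left alone: flat bench brush lying along its x, 170 mm long, 42 mm wide, 20 mm high. Origin at its underside.

How it is judged:
By the outcome, as a careful person would: the job done as asked, in the order asked, and still so for the second after the job is handed in, while the arm keeps its last pose, push and grip.
It also fails if it takes over 64 s, if anything falls off the work surface, if the arm or the gripper's body presses on something with over 40 N, if the wrist force passes 120 N, or if a joint passes its speed limit or range.

ROBOT

A 6-joint arm with a two-finger parallel gripper is mounted at the origin on the work surface. World frame = base frame: x ahead of the robot, y to its left, z up, the work surface at z = 0. Lengths are in m, angles in degrees, forces in N, time in s.
With the tool pointing down it reaches from about 0.4 to 0.825 m from the base axis. Payload 7 kg.
Tool frame: the origin (TCP) lies at the very end of the fingers, on their centre line; the grasp point (between the pads) lies 19 mm behind it (r.hold_point_z is the distance from the TCP to the grasp point, in m); z points along the fingers, y is the line along which they close (so a half turn about z gives the same grasp; the last joint's range is limited). The gripper opens to 88 mm and grips with 3 to 60 N. Pads are 19 mm wide; open, the fingers measure 130 mm over their backs; the gripper's body (78 mm by 193 mm) begins 47 mm behind the grasp point.
Start: joints at [-51.962, 20.546, 0.682, 0, -70.136, -16.507], TCP at [0.248, -0.628, 0.194] pointing down, gripper open.
Joint ranges: [-176.03, 176.03], [-82.01, 121.73], [-58.28, 71.71], [-173.87, 95.51], [-174.79, -0.11], [-173.66, 173.66]. Speed limits (degrees/s): [136.94, 136.94, 172.46, 180, 180, 180].

INTERFACE

Orientations are given as [roll, pitch, yaw] about the fixed x, y, z axes, in that order (R = Rz(yaw) Ry(pitch) Rx(roll)).
In Python, from plant import telemetry, vision, workorder, r gives the robot as it stands.
- The arm moves only by the tool move_arm, never from a script. Its argument "plan" is a list of rows, each a list of 7 numbers: the opening, from -1 (shut) to 1 (fully open), so that 0 is half open, then the shift along the world's x, y, z in m, then the turn, a rotation vector about the world's x, y, z in degrees. In form: [[fingers, dx, dy, dz, ax, ay, az], ...]. A call has 1 to 20 rows; each row shifts and turns the commanded pose from where the row before left it; what a row does not reach is not made up. A row lasts 1/8 s, in which the tool goes at most 62.5 mm and 10.7 degrees, less where a joint would pass 70% of its speed; a pose out of reach is approached as far as the arm can. A call is refused whole if a number of a shift passes 0.0625 or a number of a turn 10.7, either way. A call with a gripper value outside its range is refused whole. The fingers move at their own pace and stop on an object; "force" is the grip in N (left out, the last holds). Time passes only in rows, so rows that do not move let the fingers close. It gives the time, the measured TCP pose, the force, the opening and the grip force at its end, in the units of the state.
- telemetry.get_state(): the state, without advancing time (a new reading comes with each control period).
- vision.capture(name): name is "scene" or "top" or "wrist"; returns a dict with "img" (384x512x3 uint8, red, green, blue), "depth" (384x512 float32, m along the optical axis (not along the pixel's ray), 0 where there is no reading), "intrinsics" (3x3 intrinsics, pixels), "R" (3x3) and "t" (3): a world point X has camera coordinates R X + t. Camera axes: x right, y down, z forward; pixel columns grow to the right and rows downward; lengths in m; the calibration is good to about 2 mm. A picture is of the moment at which its call begins.
- workorder.close_job(): hands the job in; it is judged then, once.
The state is a dict: "time_s": time; "joints": joint angles; "qd": joint speeds; "joint_torque": joint torques, N m; "tcp_pos": TCP position; "eef_rot": TCP orientation; "contact_force": force on the tool from outside, world axes, zero at the start; "moment": the same for the moment, N m; "gripper_width": finger opening in m; "gripper_force": force on a finger pad.
Only numpy, scipy, OpenCV 4.12 (cv2) and the standard library are available. Lean on these libraries where they do the work, as an engineer would, in place of code of your own. Each camera call takes 0.05 s, during which the arm holds its last target. There are 200 camera calls.

## Working session

There is one attempt and no reset: what is moved stays moved. The work goes in short steps, Python scripts to look and compute and a tool call to move; the robot and the scene stay as the last step left them, time stands still between calls to the robot, and variables do not carry over. Pictures are saved under pics/ and viewed, at most 10 in all, crops included, and the job is handed in when it is done.

Besides the shell and the picture viewer there is one more tool, called as name(argument=value, ...), one argument or row to a line, values as JSON. move_arm: Moves the arm, as the interface text tells. Its arguments: {"type":"object","properties":{"plan":{"type":"array"},"force":{"type":"number"}},"required":["plan"]}

```bash
ls; mkdir -p pics; python3 - <<'E'
from plant import telemetry, vision, workorder, r
import cv2,numpy as np
for n in ("scene","top"):
    c=vision.capture(n); cv2.imwrite(f"pics/{n}0.png",c["img"][:,:,::-1]); np.savez(f"{n}0.npz",**c)
    print(n,c["intrinsics"].round(1).tolist(),c["R"].round(3).tolist(),c["t"].round(3).tolist())
print(telemetry.get_state(), r.hold_point_z)
E
```

```text
pics
scene [[461.6, 0.0, 261.5], [0.0, 461.6, 195.5], [0.0, 0.0, 1.0]] [[0.743, 0.669, 0.011], [0.554, -0.607, -0.57], [-0.375, 0.429, -0.822]] [-0.364, -0.28, 1.599]
top [[442.8, 0.0, 259.8], [0.0, 442.8, 180.7], [0.0, 0.0, 1.0]] [[0.006, -1.0, 0.03], [-0.996, -0.009, -0.094], [0.094, -0.029, -0.995]] [-0.095, 0.572, 1.262]
{'time_s': 0.1, 'joints': array([-5.19626433e+01,  2.05852087e+01,  6.39394465e-01, -1.76101645e-02,
       -7.01366107e+01, -1.65066487e+01]), 'qd': array([ 0.00678661, -0.04808535,  0.18398485,  0.03564657, -0.05449283,
       -0.07533333]), 'joint_torque': array([-1.52336746e-03, -5.84163880e+01,  2.93749166e+01,  7.01550096e+00,
        1.01061471e-02, -5.53364100e-05]), 'tcp_pos': array([ 0.24751208, -0.62745791,  0.1927436 ]), 'eef_rot': array([ 1.79916268e+02, -7.54774825e-03, -1.58475282e+02]), 'contact_force': array([-0.08231759, -0.08136598,  0.00447812]), 'moment': array([-0.01910802,  0.04128494, -0.06619318]), 'gripper_force': 0.0, 'gripper_width': 0.08791976319549845} 0.0188
```

View pics/top0.png

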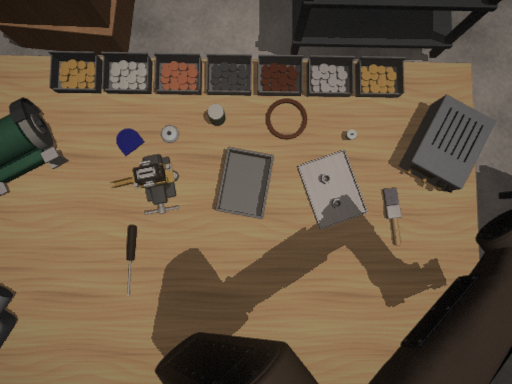

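View pics/scene0.png

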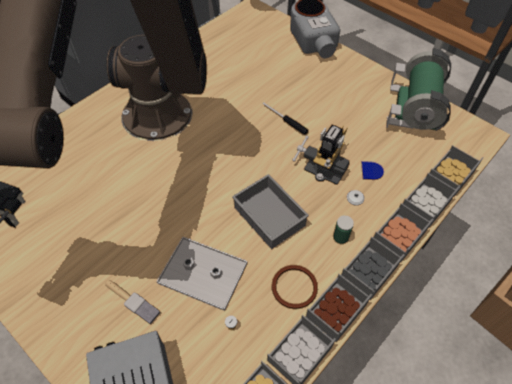

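The top view shows the tote at (244,182), the tray at (332,189) with bushings near (323,179) and (336,203), and the vise with the cassette near (150,173), its handle toward -x at (162,209). The scene view agrees. I'll measure these next.

```bash
cat > h.py <<'E'
import numpy as np,cv2
def cloud(c):
    K=c["intrinsics"];d=c["depth"];v,u=np.mgrid[:d.shape[0],:d.shape[1]]
    p=np.stack([(u-K[0,2])/K[0,0]*d,(v-K[1,2])/K[1,1]*d,d],-1)
    P=(p-c["t"])@c["R"]; P[d<=0]=np.nan
    return P
def blobs(P,zlo,zhi,box=None,amin=5):
    m=(P[...,2]>zlo)&(P[...,2]<zhi)
    if box is not None: m&=(P[...,0]>box[0])&(P[...,0]<box[1])&(P[...,1]>box[2])&(P[...,1]<box[3])
    n,L,st,ce=cv2.connectedComponentsWithStats(m.astype(np.uint8))
    return [(st[i,4],ce[i].round(0).tolist(),np.median(P[L==i],0).round(4).tolist(),cv2.minAreaRect((P[L==i][:,:2]*1000).astype(np.float32))) for i in range(1,n) if st[i,4]>=amin]
E
python3 - <<'E'
from h import *
c=dict(np.load("top0.npz"));P=cloud(c)
for u,v in [(323,179),(336,203),(320,195),(244,182),(332,165),(150,173),(260,300)]: print(u,v,P[v,u].round(3))
def sub(u0,u1,v0,v1):
    Q=np.full_like(P,np.nan);Q[v0:v1,u0:u1]=P[v0:v1,u0:u1];return Q
f=lambda L:[print(a,b,m,[np.round(x,1).tolist() for x in (q[0],q[1])],round(q[2],1)) for a,b,m,q in L]
print("bush");f(blobs(sub(305,355,160,220),.018,.035))
print("tray");f(blobs(sub(290,372,145,235),.009,.2,None,3))
print("tote");f(blobs(sub(205,285,140,225),.045,.075))
print("cass");f(blobs(sub(105,190,140,220),.15,.19))
print("vise");f(blobs(sub(105,190,140,220),.03,.19))
s=dict(np.load("scene0.npz"));S=cloud(s)
print("scene bush");Q=np.full_like(S,np.nan);Q[235:310,155:250]=S[235:310,155:250];f(blobs(Q,.018,.035))
Q=np.full_like(S,np.nan);Q[115:195,290:355]=S[115:195,290:355];print("scene cass");f(blobs(Q,.163,.19))
E
```

```text
323 179 [ 0.579 -0.276  0.029]
336 203 [ 0.511 -0.32  -0.001]
320 195 [ 0.534 -0.271  0.005]
244 182 [ 0.571 -0.045  0.003]
332 165 [ 0.624 -0.308  0.002]
150 173 [0.577 0.196 0.17 ]
260 300 [ 0.227 -0.095 -0.002]
bush
58 [326.0, 178.0] [0.5827, -0.285, 0.0253] [[582.8, -284.0], [24.9, 28.9]] 26.8
58 [337.0, 203.0] [0.5097, -0.3168, 0.0251] [[510.5, -316.4], [25.8, 26.4]] 57.8
tray
69 [352.0, 172.0] [0.603, -0.3646, 0.0119] [[597.2, -367.2], [157.9, 16.3]] 25.3
21 [329.0, 155.0] [0.6552, -0.2978, 0.0121] [[653.8, -295.2], [3.3, 55.1]] 20.1
4 [316.0, 159.0] [0.6405, -0.2567, 0.0128] [[640.0, -256.3], [2.1, 10.2]] 20.7
15 [307.0, 162.0] [0.6315, -0.2315, 0.0109] [[631.1, -231.7], [3.1, 32.2]] 19.7
14 [299.0, 169.0] [0.609, -0.2077, 0.0116] [[608.7, -207.4], [27.0, 6.2]] 0.7
64 [326.0, 178.0] [0.5834, -0.285, 0.0251] [[582.8, -284.0], [24.9, 28.9]] 26.8
32 [306.0, 188.0] [0.5538, -0.2265, 0.0123] [[552.6, -227.1], [78.4, 3.3]] 19.6
68 [336.0, 203.0] [0.5096, -0.3156, 0.0246] [[510.5, -316.3], [25.9, 27.5]] 65.6
14 [364.0, 206.0] [0.5034, -0.3999, 0.0129] [[503.1, -400.6], [27.8, 3.4]] 1
[... 294 characters left out ...]
 -338.9], [3.6, 59.1]] 18.3
tote
572 [244.0, 181.0] [0.5716, -0.046, 0.0579] [[565.9, -46.3], [136.2, 186.1]] 80.1
cass
458 [146.0, 172.0] [0.5792, 0.2078, 0.1661] [[584.7, 209.8], [53.8, 68.7]] 11.6
30 [149.0, 184.0] [0.5492, 0.2013, 0.1576] [[550.8, 202.5], [8.0, 27.0]] 5.2
vise
1608 [151.0, 180.0] [0.5652, 0.2015, 0.0852] [[555.7, 210.2], [180.8, 153.5]] 49.6
scene bush
78 [188.0, 263.0] [0.5101, -0.3201, 0.027] [[508.7, -318.6], [27.6, 26.9]] 41.0
84 [215.0, 271.0] [0.581, -0.288, 0.027] [[581.5, -287.8], [26.8, 28.7]] 84.2
scene cass
251 [332.0, 134.0] [0.5797, 0.2027, 0.1693] [[578.3, 205.1], [42.3, 70.0]] 14.8
5 [323.0, 131.0] [0.5504, 0.1976, 0.1641] [[550.6, 196.6], [0.7, 20.3]] 2.7
```

Bushing a is at about (0.582,-0.287) and b at about (0.510,-0.318). Their height and 79 mm spacing are plausible. I'll move over the tray for a close look.

move_arm(
  plan=[
    [1,0.045,0.05,0.005,0,0,0],
    [1,0.045,0.05,0.005,0,0,0],
    [1,0.045,0.05,0.005,0,0,0],
    [1,0.045,0.05,0.005,0,0,0],
    [1,0.04,0.05,0.005,0,0,0],
    [1,0.04,0.045,0.005,0,0,0],
    [1,0.02,0.03,0,0,0,0],
    [1,0,0,0,0,0,0],
    [1,0,0,0,0,0,0],
  ],
)

```text
time_s: 1.23
tcp_pos: [0.5132, -0.3189, 0.2217]
eef_rot: [180.0, -0.0, -158.4]
contact_force: [-0.5, -0.7, -0.4]
gripper_width: 0.0875
gripper_force: 0.0
```

```bash
python3 - <<'E'
from plant import telemetry, vision
from h import *
c=vision.capture("wrist"); cv2.imwrite("pics/w1.png",c["img"][:,:,::-1]); np.savez("w1.npz",**c)
P=cloud(c)
for a,b,m,q in blobs(P,.018,.035,(.47,.63,-.37,-.23),100): print(a,b,m,np.round(q[0],1),np.round(q[1],1),q[2])
print(c["depth"].min(),(c["depth"]>0).mean(),telemetry.get_state()["eef_rot"],telemetry.get_state()["tcp_pos"])
print("campos",-c["R"].T@c["t"],c["R"].round(2).tolist())
E
```

```text
354 [261.0, 158.0] [0.508, -0.3196, 0.0275] [ 508.1 -319.8] [29.2 25.8] 40.38089370727539
356 [263.0, 221.0] [0.5802, -0.288, 0.0274] [ 580.9 -287.9] [29.1 26. ] 54.14363098144531
0.0 0.9960174560546875 [ 1.79980178e+02 -3.01584690e-02 -1.58491418e+02] [ 0.51288805 -0.31930394  0.22169558]
campos [ 0.44556811 -0.34600714  0.4133686 ] [[-0.37, 0.93, 0.0], [0.9, 0.35, 0.27], [0.25, 0.1, -0.96]]
```

View pics/w1.png

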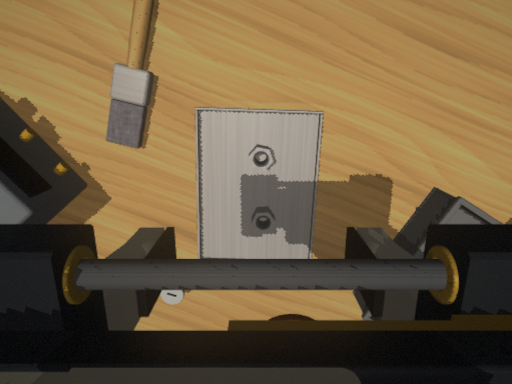

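The wrist view shows both bushings in the tray, at (261,158) and (263,221). I'll fit their hex angles from this picture.

```bash
python3 - <<'E'
from h import *
P=cloud(dict(np.load("w1.npz"))).reshape(-1,3)
P=P[np.isfinite(P[:,0])]
for cx,cy in [(.508,-.3198),(.581,-.288)]:
    q=P[(P[:,2]>.0235)&(P[:,2]<.032)&(np.hypot(P[:,0]-cx,P[:,1]-cy)<.02)][:,:2]*1000
    best=[]
    for a in range(0,60):
        t=np.radians(a+np.array([0,60,120])); d=q@np.array([np.cos(t),np.sin(t)])
        lo,hi=np.percentile(d,1,axis=0),np.percentile(d,99,axis=0)
        c=np.linalg.lstsq(np.array([np.cos(t),np.sin(t)]).T,(lo+hi)/2,rcond=None)[0]
        best.append(((hi-lo).mean(),a,c.round(1),(hi-lo).round(1)))
    best.sort(key=lambda x:x[0]); print(len(q),best[:4])
E
```

```text
332 [(np.float64(25.513318472824476), 11, array([ 508.2, -319.6]), array([25.5, 25.7, 25.3])), (np.float64(25.5197121175533), 8, array([ 508.3, -319.6]), array([25.6, 25.6, 25.4])), (np.float64(25.52206599524062), 12, array([ 508.3, -319.6]), array([25.5, 25.8, 25.3])), (np.float64(25.52520192682096), 10, array([ 508.2, -319.6]), array([25.5, 25.7, 25.4]))]
303 [(np.float64(25.507021325318522), 27, array([ 581.1, -287.8]), array([25.6, 25.4, 25.5])), (np.float64(25.541292060884587), 26, array([ 581.1, -287.8]), array([25.5, 25.5, 25.6])), (np.float64(25.604037576949793), 28, array([ 581.1, -287.8]), array([25.7, 25.5, 25.6])), (np.float64(25.650538705215183), 24, array([ 581.2, -287.7]), array([25.8, 25.7, 25.5]))]
```

move_arm(
  plan=[
    [0,0.034,0.0155,-0.03,0,0,-8.5],
    [0,0.034,0.0155,-0.03,0,0,-8.5],
    [0,0,0,-0.05,0,0,-8.5],
    [0,0,0,-0.04,0,0,0],
    [0,0,0,-0.03,0,0,0],
    [0,0,0,0,0,0,0],
    [0,0,0,0,0,0,0],
  ],
)

```text
time_s: 2.15
tcp_pos: [0.5819, -0.289, 0.0433]
eef_rot: [-180.0, 0.1, 176.0]
contact_force: [-0.6, -0.3, -0.1]
gripper_width: 0.0442
gripper_force: 0.0
```

move_arm(
  plan=[
    [0,-0.001,0.001,-0.02,0,0,0],
    [0,0,0,-0.016,0,0,0],
    [0,0,0,0,0,0,0],
    [-1,0,0,0,0,0,0],
    [-1,0,0,0,0,0,0],
    [-1,0,0,0,0,0,0],
    [-1,0,0,0,0,0,0],
    [-1,0,0,0,0,0,0],
  ],
  force=25,
)

```text
time_s: 3.15
tcp_pos: [0.5805, -0.2869, 0.006]
eef_rot: [-180.0, 0.0, 176.0]
contact_force: [0.2, -0.3, 1.3]
gripper_width: 0.0019
gripper_force: 0.0
```

The fingers closed to 2 mm with no force, so the grasp missed. I'll look.

```bash
python3 - <<'E'
from plant import telemetry, vision
from h import *
c=vision.capture("scene"); cv2.imwrite("pics/s2.png",cv2.resize(c["img"][200:350,100:300,::-1],(800,600),interpolation=cv2.INTER_CUBIC))
w=vision.capture("wrist"); cv2.imwrite("pics/w2.png",w["img"][:,:,::-1])
P=cloud(w)
for a,b,m,q in blobs(P,.018,.035,(.45,.65,-.40,-.2),60): print(a,b,m,np.round(q[0],1),np.round(q[1],1),q[2])
print(telemetry.get_state())
E
```

```text
2111 [185.0, 104.0] [0.5081, -0.3201, 0.0275] [ 508.5 -320. ] [26.1 29.8] 10.100309371948242
636 [259.0, 219.0] [0.5715, -0.2871, 0.0271] [ 571.2 -287.1] [25.9 10.3] 80.2626724243164
{'time_s': 3.25, 'joints': array([-9.07056106e+00,  2.75602613e+01, -1.52583152e+01,  1.84815188e-03,
       -4.71795672e+01, -8.48985457e+01]), 'qd': array([-0.01447007,  0.1060537 , -0.11338197, -0.00376082, -0.12374227,
       -0.05658479]), 'joint_torque': array([ 2.22325660e-03, -6.09391022e+01,  2.27977359e+01,  5.43203384e+00,
       -7.65641872e-02, -2.23726914e-05]), 'tcp_pos': array([ 0.58044926, -0.28690574,  0.00599754]), 'eef_rot': array([-1.79998485e+02,  1.72836669e-03,  1.76032149e+02]), 'contact_force': array([ 0.63043809, -0.24093332, -0.90607198]), 'moment': array([-0.02228819,  0.00678   , -0.03338501]), 'gripper_force': 0.0, 'gripper_width': 0.0005597439099144156}
```

View pics/s2.png

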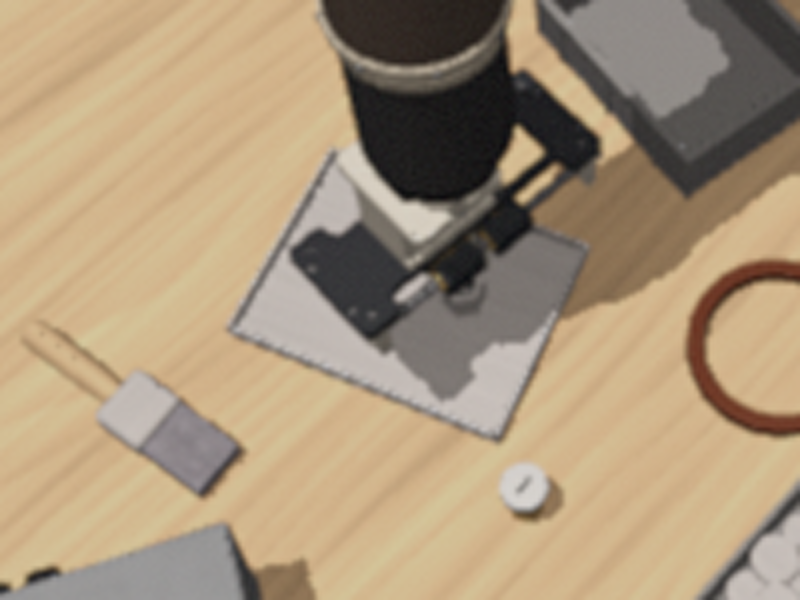

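View pics/w2.png

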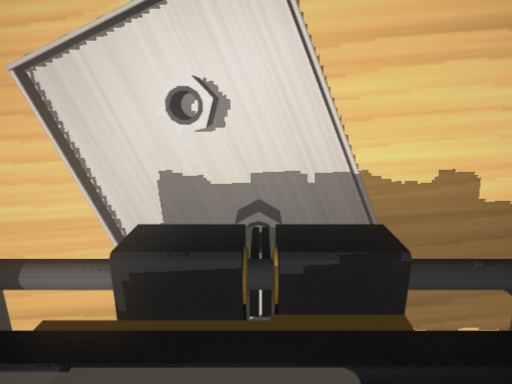

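The wrist view shows bushing a still in place, its corner at (259,205), right under the finger blocks with their gap at (260,285). This contradicts the reported width, so I'll check the finger geometry in the depth image.

```bash
python3 - <<'E'
from plant import telemetry, vision
from h import *
w=vision.capture("wrist");np.savez("w3.npz",**w)
P=cloud(w)
for v in (210,222,228,240,260,290,305,315,325):
    print(v,[(u,(P[v,u]*1000).round(0).tolist()) for u in (150,238,244,248,260,272,276,282,370)])
s=vision.capture("scene");S=cloud(s)
# scene: points in region near finger
Q=S.reshape(-1,3);q=Q[(abs(Q[:,0]-.581)<.05)&(abs(Q[:,1]+.288)<.07)&(Q[:,2]>.006)&(Q[:,2]<.1)]
print(len(q)); q=q[np.argsort(q[:,2])][::4]; print((q*1000).round(0).tolist()[:60])
st=telemetry.get_state();print(st["gripper_width"],st["gripper_force"],st["contact_force"])
E
```

```text
210 [(150, [569.0, -355.0, 3.0]), (238, [573.0, -300.0, 3.0]), (244, [571.0, -296.0, 10.0]), (248, [569.0, -293.0, 16.0]), (260, [567.0, -286.0, 24.0]), (272, [571.0, -280.0, 12.0]), (276, [573.0, -277.0, 7.0]), (282, [575.0, -273.0, 4.0]), (370, [574.0, -223.0, 15.0])]
222 [(150, [577.0, -355.0, 4.0]), (238, [572.0, -299.0, 26.0]), (244, [572.0, -296.0, 27.0]), (248, [572.0, -293.0, 28.0]), (260, [573.0, -287.0, 28.0]), (272, [573.0, -280.0, 27.0]), (276, [573.0, -278.0, 27.0]), (282, [583.0, -274.0, 3.0]), (370, [585.0, -220.0, 7.0])]
228 [(150, [540.0, -315.0, 112.0]), (238, [541.0, -291.0, 113.0]), (244, [541.0, -289.0, 113.0]), (248, [569.0, -292.0, 44.0]), (260, [586.0, -288.0, 4.0]), (272, [569.0, -281.0, 45.0]), (276, [542.0, -280.0, 113.0]), (282, [542.0, -279.0, 114.0]), (370, [544.0, -255.0, 114.0])]
240 [(150, [540.0, -312.0, 121.0]), (238, [541.0, -290.0, 121.0]), (244, [541.0, -289.0, 122.0]), (248, [569.0, -292.0, 59.0]), (260, [588.0, -288.0, 16.0]), (272, [570.0, -281.0, 59.0]), (276, [543.0, -281.0, 119.0]), (282, [542.0, -279.0, 122.0]), (370, [544.0, -257.0, 120.0
[... 2119 characters left out ...]
 8.0], [628.0, -261.0, 8.0], [613.0, -303.0, 8.0], [627.0, -343.0, 8.0], [593.0, -298.0, 8.0], [573.0, -323.0, 8.0], [585.0, -220.0, 8.0], [592.0, -282.0, 8.0], [624.0, -249.0, 8.0], [598.0, -261.0, 8.0], [576.0, -285.0, 8.0], [594.0, -261.0, 9.0], [566.0, -298.0, 9.0], [587.0, -226.0, 9.0], [617.0, -296.0, 9.0], [631.0, -240.0, 10.0], [626.0, -334.0, 10.0], [591.0, -292.0, 10.0], [592.0, -308.0, 11.0], [625.0, -218.0, 11.0], [596.0, -289.0, 12.0], [626.0, -223.0, 13.0], [589.0, -301.0, 14.0], [629.0, -238.0, 15.0], [627.0, -232.0, 15.0], [592.0, -296.0, 17.0], [585.0, -300.0, 19.0], [591.0, -295.0, 20.0], [592.0, -280.0, 22.0]]
0.0005523151911270067 0.0 [ 0.0953634  -0.29579867 -0.82407538]
```

```bash
python3 - <<'E'
from h import *
for n,tcp in (("w1",(.5129,-.3193,.2217,-158.4)),("w3",(.5805,-.2869,.006,176))):
    w=dict(np.load(n+".npz")); P=cloud(w); a=np.radians(tcp[3])
    X=np.array([np.cos(a),np.sin(a)]);Y=np.array([np.sin(a),-np.cos(a)])
    D=P[...,:2]-np.array(tcp[:2]); T=np.stack([D@X,D@Y,tcp[2]-P[...,2]],-1)*1000 # tool frame, z fwd
    print(n)
    if n=="w1":
        for u in (110,125,140,155,165,172,350,360,380):
            print(u,[(v,T[v,u].round(0).tolist()) for v in (235,245,255,292,300)])
    else:
        for v in (222,224,226,228,230,234): print(v,[(u,T[v,u].round(0).tolist()) for u in (246,250,254,257,263,266,270,273)])
E
```

```text
w1
110 [(235, [-103.0, -200.0, 221.0]), (245, [-118.0, -202.0, 221.0]), (255, [11.0, -61.0, -68.0]), (292, [13.0, -48.0, -98.0]), (300, [11.0, -47.0, -100.0])]
125 [(235, [-103.0, -180.0, 220.0]), (245, [11.0, -59.0, -57.0]), (255, [11.0, -55.0, -68.0]), (292, [6.0, -48.0, -88.0]), (300, [4.0, -47.0, -90.0])]
140 [(235, [11.0, -56.0, -48.0]), (245, [11.0, -52.0, -58.0]), (255, [11.0, -49.0, -68.0]), (292, [1.0, -46.0, -80.0]), (300, [-2.0, -46.0, -79.0])]
155 [(235, [10.0, -49.0, -46.0]), (245, [9.0, -47.0, -55.0]), (255, [10.0, -43.0, -66.0]), (292, [-5.0, -44.0, -70.0]), (300, [-8.0, -44.0, -70.0])]
165 [(235, [10.0, -45.0, -44.0]), (245, [8.0, -43.0, -52.0]), (255, [3.0, -44.0, -52.0]), (292, [-165.0, -121.0, 182.0]), (300, [-177.0, -122.0, 182.0])]
172 [(235, [6.0, -44.0, -37.0]), (245, [3.0, -44.0, -40.0]), (255, [-3.0, -44.0, -41.0]), (292, [-166.0, -113.0, 184.0]), (300, [-177.0, -113.0, 182.0])]
350 [(235, [7.0, 45.0, -39.0]), (245, [3.0, 44.0, -42.0]), (255, [-2.0, 44.0, -43.0]), (292, [-190.0, 127.0, 221.0]), (300, [-203.0, 128.0, 220.0])]
360 [(235, [10.0, 48.0, -44.0]), (
[... 889 characters left out ...]
73, [6.0, 7.0, -22.0])]
228 [(246, [38.0, -4.0, -105.0]), (250, [11.0, -5.0, -39.0]), (254, [10.0, -3.0, -35.0]), (257, [10.0, -2.0, -36.0]), (263, [9.0, 1.0, -34.0]), (266, [10.0, 3.0, -35.0]), (270, [11.0, 4.0, -39.0]), (273, [12.0, 6.0, -40.0])]
230 [(246, [38.0, -4.0, -106.0]), (250, [11.0, -5.0, -42.0]), (254, [10.0, -3.0, -37.0]), (257, [10.0, -2.0, -37.0]), (263, [10.0, 1.0, -39.0]), (266, [10.0, 3.0, -39.0]), (270, [11.0, 4.0, -42.0]), (273, [11.0, 6.0, -41.0])]
234 [(246, [36.0, -4.0, -105.0]), (250, [12.0, -5.0, -47.0]), (254, [10.0, -3.0, -44.0]), (257, [10.0, -2.0, -43.0]), (263, [10.0, 1.0, -43.0]), (266, [10.0, 2.0, -44.0]), (270, [11.0, 4.0, -46.0]), (273, [11.0, 6.0, -47.0])]
```

The depth data shows the fingertips end about 34 mm above the reported TCP: the bushing top shows beneath them. I'll raise the arm, reopen the fingers, and check this with the scene camera too.

move_arm(
  plan=[
    [-1,0,0,0.03,0,0,0],
    [-1,0,0,0.03,0,0,0],
    [0,0,0,0,0,0,0],
    [0,0,0,0,0,0,0],
    [0,0,0,0,0,0,0],
  ],
)

```text
time_s: 3.98
tcp_pos: [0.5797, -0.2867, 0.0649]
eef_rot: [180.0, -0.1, 176.0]
contact_force: [-0.6, -0.4, -0.5]
gripper_width: 0.0247
gripper_force: 0.0
```

```bash
python3 - <<'E'
from plant import telemetry, vision
from h import *
st=telemetry.get_state();tcp=st["tcp_pos"];a=np.radians(st["eef_rot"][2]);print(tcp,st["eef_rot"],st["gripper_width"])
X=np.array([np.cos(a),np.sin(a)]);Y=np.array([np.sin(a),-np.cos(a)])
for n in ("scene","top","wrist"):
    P=cloud(vision.capture(n));D=P[...,:2]-tcp[:2]
    T=np.stack([D@X,D@Y,tcp[2]-P[...,2]],-1).reshape(-1,3)*1000
    m=(abs(T[:,0])<14)&(abs(T[:,1])>18)&(abs(T[:,1])<46)&(T[:,2]<tcp[2]*1000-32)
    q=T[m];q=q[np.argsort(-q[:,2])];print(n,len(q),q[:14].round(0).tolist())
    b=P.reshape(-1,3);b=b[(b[:,2]>.0235)&(b[:,2]<.032)&(np.hypot(b[:,0]-.581,b[:,1]+.288)<.025)];print(len(b),b.mean(0) if len(b) else 0)
E
```

```text
[ 0.57973206 -0.28672354  0.06493163] [ 1.79979968e+02 -9.26954526e-02  1.76024424e+02] 0.024690001722923408
scene 707 [[-8.0, 27.0, -37.0], [-10.0, 19.0, -38.0], [-9.0, -27.0, -39.0], [-9.0, 30.0, -40.0], [-10.0, 22.0, -40.0], [-9.0, 20.0, -40.0], [-9.0, 27.0, -43.0], [-10.0, 22.0, -45.0], [-10.0, 23.0, -50.0], [-10.0, 26.0, -51.0], [-11.0, 19.0, -52.0], [-8.0, 19.0, -52.0], [-10.0, 20.0, -53.0], [-9.0, 27.0, -53.0]]
62 [ 0.58071036 -0.28787777  0.02807199]
top 507 [[13.0, 39.0, -118.0], [11.0, 37.0, -118.0], [6.0, 40.0, -119.0], [10.0, 29.0, -119.0], [3.0, 40.0, -119.0], [13.0, 32.0, -119.0], [9.0, 45.0, -119.0], [11.0, 42.0, -119.0], [10.0, 32.0, -119.0], [11.0, 35.0, -119.0], [13.0, 37.0, -120.0], [14.0, 42.0, -120.0], [5.0, 27.0, -120.0], [10.0, 24.0, -120.0]]
0 0
wrist 3119 [[9.0, -20.0, -33.0], [9.0, -18.0, -34.0], [10.0, 18.0, -34.0], [10.0, 19.0, -34.0], [10.0, -19.0, -34.0], [10.0, 19.0, -34.0], [10.0, -19.0, -35.0], [9.0, -19.0, -35.0], [9.0, -20.0, -35.0], [9.0, 19.0, -35.0], [10.0, -18.0, -35.0], [10.0, 20.0, -36.0], [10.0, -20.0, -36.0], [10.0, -19.0, -36.0]]
877 [ 0.58092288 -0.2882072   0.02745316]
```

Both cameras agree: the real fingertips are 35 mm above the reported TCP, so from here I'll use real tip z = reported + 0.035. The bushing hasn't moved.

move_arm(
  plan=[
    [0,0.001,-0.001,0,0,0,0],
    [0,0,0,0,0,0,0],
    [0,0,0,-0.04,0,0,0],
    [0,0,0,-0.03,0,0,0],
    [0,0,0,-0.014,0,0,0],
    [0,0,0,-0.008,0,0,0],
    [0,0,0,0,0,0,0],
    [-1,0,0,0,0,0,0],
    [-1,0,0,0,0,0,0],
    [-1,0,0,0,0,0,0],
    [-1,0,0,0,0,0,0],
  ],
  force=25,
)

```text
time_s: 5.5
tcp_pos: [0.582, -0.288, -0.0252]
eef_rot: [-180.0, 0.1, 176.0]
contact_force: [-0.1, 1.8, 5.6]
gripper_width: 0.0258
gripper_force: 25.0
```

Bushing a is gripped: width 25.8 mm at 25 N. I'll take it to the tote.

move_arm(
  plan=[
    [-1,0,0,0.03,0,0,0],
    [-1,0,0,0.04,0,0,0],
    [-1,0,0,0.04,0,0,0],
    [-1,0.003,0.04,0,0,0,0],
    [-1,0.003,0.05,0,0,0,-2],
    [-1,0.003,0.05,0,0,0,-2],
    [-1,0.003,0.05,0,0,0,-2],
    [-1,0.003,0.036,0,0,0,0],
    [-1,0.003,0.01,0,0,0,0],
    [-1,0,0,0,0,0,0],
    [-1,0,0,-0.03,0,0,0],
    [-1,0,0,-0.03,0,0,0],
    [-1,0,0,0,0,0,0],
  ],
)

```text
time_s: 7.12
tcp_pos: [0.5972, -0.0536, 0.0217]
eef_rot: [-179.9, -0.3, 169.9]
contact_force: [-0.0, 0.4, -0.3]
gripper_width: 0.0257
gripper_force: 25.0
```

move_arm(
  plan=[
    [-1,0,0,-0.025,0,0,0],
    [-1,0,0,-0.015,0,0,0],
    [-1,0,0,-0.003,0,0,0],
    [-1,0,0,0,0,0,0],
    [-0.3,0,0,0,0,0,0],
    [0,0,0,0,0,0,0],
    [0,0,0,0,0,0,0],
  ],
)

```text
time_s: 8.0
tcp_pos: [0.5997, -0.0518, -0.0186]
eef_rot: [180.0, 0.0, 170.0]
contact_force: [-0.5, -1.3, -0.4]
gripper_width: 0.0419
gripper_force: 0.0
```

move_arm(
  plan=[
    [0,0,0,0.03,0,0,0],
    [0,0,0,0.045,0,0,0],
    [0,0,0,0.035,0,0,0],
    [0,-0.018,-0.05,0,0,0,-3],
    [0,-0.018,-0.055,0,0,0,-3.5],
    [0,-0.018,-0.055,0,0,0,-3],
    [0,-0.018,-0.05,0,0,0,0],
    [0,-0.0137,-0.043,0,0,0,0],
    [0,-0.006,-0.015,0,0,0,0],
    [0,0,0,-0.03,0,0,0],
    [0,0,0,-0.03,0,0,0],
    [0,0,0,0,0,0,0],
  ],
)

```text
time_s: 9.5
tcp_pos: [0.5061, -0.3189, 0.029]
eef_rot: [-180.0, -0.3, 160.5]
contact_force: [1.1, -0.3, 0.0]
gripper_width: 0.0439
gripper_force: 0.0
```

```bash
python3 - <<'E'
from plant import telemetry, vision
from h import *
st=telemetry.get_state();print(st["tcp_pos"],st["eef_rot"][2])
P=cloud(vision.capture("wrist")).reshape(-1,3)
q=P[(P[:,2]>.0235)&(P[:,2]<.032)&(np.hypot(P[:,0]-.508,P[:,1]+.3196)<.025)];print(len(q),q.min(0),q.max(0),(q.min(0)+q.max(0))/2)
T=cloud(vision.capture("top"))
for a,b,m,w in blobs(T,.018,.04,(.5,.66,-.1,0),10): print("tote",a,b,m)
E
```

```text
[ 0.50606533 -0.31891228  0.02898979] 160.53624904449003
1188 [ 0.4943487  -0.33458712  0.02351008] [ 0.52229911 -0.3054726   0.02942163] [ 0.50832391 -0.32002986  0.02646585]
tote 23 [243.0, 153.0] [0.6535, -0.0441, 0.0291]
tote 48 [245.0, 171.0] [0.6012, -0.0476, 0.0263]
```

move_arm(
  plan=[
    [0,0.001,-0.001,-0.03,0,0,0],
    [0,0,0,-0.016,0,0,0],
    [0,0,0,-0.008,0,0,0],
    [0,0,0,0,0,0,0],
    [-1,0,0,0,0,0,0],
    [-1,0,0,0,0,0,0],
    [-1,0,0,0,0,0,0],
    [-1,0,0,0,0,0,0],
  ],
)

```text
time_s: 10.6
tcp_pos: [0.5091, -0.321, -0.0224]
eef_rot: [-180.0, 0.1, 160.5]
contact_force: [0.0, 1.2, 5.2]
gripper_width: 0.0259
gripper_force: 25.0
```

move_arm(
  plan=[
    [-1,0,0,0.03,0,0,0],
    [-1,0,0,0.04,0,0,0],
    [-1,0,0,0.04,0,0,0],
    [-1,0.004,0.045,0,0,0,3],
    [-1,0.004,0.055,0,0,0,3.5],
    [-1,0.004,0.055,0,0,0,3],
    [-1,0.004,0.055,0,0,0,0],
    [-1,0.004,0.05,0,0,0,0],
    [-1,0.002,0.02,0,0,0,0],
    [-1,0,0,0,0,0,0],
    [-1,0,0,-0.03,0,0,0],
    [-1,0,0,-0.03,0,0,0],
    [-1,0,0,0,0,0,0],
  ],
)

```text
time_s: 12.22
tcp_pos: [0.5286, -0.0422, 0.025]
eef_rot: [-179.9, -0.3, 170.0]
contact_force: [-0.2, 0.4, -0.4]
gripper_width: 0.0259
gripper_force: 25.0
```

move_arm(
  plan=[
    [-1,0,0,-0.025,0,0,0],
    [-1,0,0,-0.015,0,0,0],
    [-1,0,0,-0.003,0,0,0],
    [-1,0,0,0,0,0,0],
    [-0.3,0,0,0,0,0,0],
    [0,0,0,0,0,0,0],
    [0,0,0,0,0,0,0],
    [0,0,0,0.04,0,0,0],
    [0,0,0,0.05,0,0,0],
    [0,0,0,0.06,0,0,0],
    [1,0,0,0.06,0,0,0],
    [1,0,0,0.05,0,0,0],
    [1,0,0,0,0,0,0],
  ],
)

```text
time_s: 13.85
tcp_pos: [0.5329, -0.0407, 0.2487]
eef_rot: [179.8, 0.5, 170.1]
contact_force: [0.3, 0.5, -2.1]
gripper_width: 0.0683
gripper_force: 0.0
```

```bash
python3 - <<'E'
from plant import telemetry, vision
from h import *
st=telemetry.get_state();print(st["tcp_pos"],st["eef_rot"][2],st["joints"].round(0))
for n in ("scene","wrist"):
    c=vision.capture(n);P=cloud(c)
    for a,b,m,w in blobs(P,.018,.04,(.5,.64,-.1,0),10): print(n,"tote",a,b,m)
    for lo,hi in ((.164,.185),(.12,.163)):
      for a,b,m,w in blobs(P,lo,hi,(.5,.66,.14,.28),10): print(n,"cas",lo,a,b,m,w)
E
```

```text
[ 0.53294966 -0.04068315  0.24873262] 170.05443587933303 [  17.    5.  -12.    0.  -72. -117.]
scene tote 70 [263.0, 204.0] [0.5307, -0.042, 0.0272]
scene tote 78 [278.0, 219.0] [0.5992, -0.0533, 0.0272]
scene cas 0.164 244 [333.0, 134.0] [0.58, 0.2037, 0.1693] ((577.9899291992188, 205.91574096679688), (42.314945220947266, 69.15198516845703), 11.824597358703613)
scene cas 0.12 263 [330.0, 144.0] [0.5922, 0.1804, 0.1466] ((582.3955078125, 198.8145751953125), (69.22954559326172, 61.68688201904297), 32.57021713256836)
wrist tote 322 [260.0, 157.0] [0.5303, -0.0403, 0.0285]
wrist tote 321 [261.0, 210.0] [0.5985, -0.0516, 0.0284]
wrist cas 0.12 1534 [497.0, 186.0] [0.5734, 0.1735, 0.1383] ((574.2553100585938, 178.04214477539062), (26.165292739868164, 58.369930267333984), 69.27799987792969)
```

Both bushings stand in the tote at (0.530,-0.041) and (0.599,-0.052). Now over to the cassette, turning the closing line onto its x-axis.

move_arm(
  plan=[
    [1,0,0.03,0,0,0,10],
    [1,0.004,0.03,0,0,0,10],
    [1,0.005,0.03,0,0,0,10],
    [1,0.005,0.03,0,0,0,10],
    [1,0.005,0.03,0,0,0,10],
    [1,0.005,0.03,0,0,0,10],
    [1,0.005,0.03,0,0,0,10],
    [1,0.005,0.02,0,0,0,10],
    [1,0.005,0.01,0,0,0,10],
    [1,0.005,0.005,0,0,0,10],
    [1,0.003,0.001,0,0,0,10],
    [1,0,0,0,0,0,2],
    [1,0,0,0,0,0,0],
    [1,0,0,0,0,0,0],
  ],
)

```text
time_s: 15.7
tcp_pos: [0.5775, 0.2049, 0.2437]
eef_rot: [180.0, -0.0, -78.1]
contact_force: [0.4, 1.1, 0.9]
gripper_width: 0.0874
gripper_force: 0.0
```

```bash
python3 - <<'E'
from plant import telemetry, vision
from h import *
st=telemetry.get_state();tcp=st["tcp_pos"];print(tcp,st["eef_rot"],st["joints"].round(0),st["gripper_width"])
c=vision.capture("wrist");np.savez("w4.npz",**c);cv2.imwrite("pics/w4.png",c["img"][:,:,::-1]);P=cloud(c)
for lo,hi in ((.164,.185),(.14,.185)):
    for a,b,m,w in blobs(P,lo,hi,(.5,.66,.14,.28),30): print("cas",lo,a,b,m,w)
E
```

```text
[0.57751121 0.20491031 0.24366047] [ 1.79974455e+02 -7.99410975e-03 -7.81044448e+01] [ 38.  13.  -3.  -0. -74. -26.] 0.08742520161652369
cas 0.164 3588 [260.0, 188.0] [0.5774, 0.2034, 0.1684] ((576.9688720703125, 205.57553100585938), (41.057498931884766, 64.55369567871094), 12.021513938903809)
cas 0.14 4608 [260.0, 185.0] [0.5778, 0.2025, 0.1677] ((577.1173706054688, 204.82952880859375), (65.60775756835938, 65.99687194824219), 11.82263469696045)
```

View pics/w4.png

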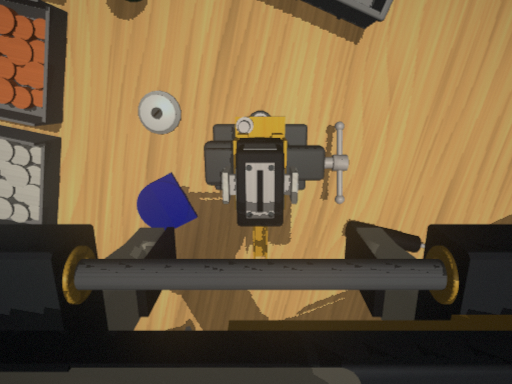

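The wrist view shows the cassette at (260,185) with its grey side catches at (228,187) and (292,185), centred between the open fingers. The overall width of 65.6 mm matches the pads, and yaw is 12°. I'll check the pad centres once, then descend.

```bash
python3 - <<'E'
from h import *
P=cloud(dict(np.load("w4.npz"))).reshape(-1,3);P=P[np.isfinite(P[:,0])]
a=np.radians(11.9);D=P[:,:2]-[.5775,.2049];x=D@[np.cos(a),np.sin(a)]*1000;y=D@[-np.sin(a),np.cos(a)]*1000;z=P[:,2]*1000
for s in (-1,1):
    m=(s*x>24)&(s*x<36)&(abs(y)<40)&(z>140)&(z<175);print(s,m.sum(),np.percentile(x[m],[2,50,98]).round(1),np.percentile(y[m],[2,50,98]).round(1),np.percentile(z[m],[2,50,98]).round(1))
m=(abs(x)<30)&(abs(y)<50)&(z>165);print(np.percentile(x[m],[1,99]),np.percentile(y[m],[1,99]))
E
```

```text
-1 357 [-33.  -28.5 -24.2] [-12.8  -1.1  13.5] [142.6 160.5 162.8]
1 326 [24.4 27.9 32.1] [-12.7  -1.1  13.8] [142.7 160.7 162.7]
[-29.34875232  29.2954218 ] [-32.32071836  26.79338975]
```

move_arm(
  plan=[
    [1,0,0,-0.04,0,0,0],
    [1,0,0,-0.03,0,0,0],
    [1,0,0,0,0,0,0],
  ],
)

```text
time_s: 16.12
tcp_pos: [0.5763, 0.2042, 0.1719]
eef_rot: [179.8, -0.1, -78.0]
contact_force: [-0.1, -0.9, 1.1]
gripper_width: 0.0877
gripper_force: 0.0
```

move_arm(
  plan=[
    [1,0,0,-0.035,0,0,0],
    [1,0,0,-0.03,0,0,0],
    [1,0,0,-0.015,0,0,0],
    [1,0,0,0,0,0,0],
    [1,0,0,0,0,0,0],
  ],
)

```text
time_s: 16.75
tcp_pos: [0.5787, 0.2056, 0.0956]
eef_rot: [-179.9, 0.0, -78.0]
contact_force: [-0.4, -0.4, 1.2]
gripper_width: 0.0878
gripper_force: 0.0
```

```bash
python3 - <<'E'
from plant import telemetry, vision
from h import *
st=telemetry.get_state();tcp=st["tcp_pos"];print(tcp,st["eef_rot"])
a=np.radians(st["eef_rot"][2])
c=vision.capture("wrist");P=cloud(c)
D=P[...,:2]-tcp[:2];T=np.stack([D@[np.cos(a),np.sin(a)],D@[np.sin(a),-np.cos(a)],P[...,2]],-1).reshape(-1,3)*1000
for s in (-1,1):
    m=(s*T[:,1]>22)&(s*T[:,1]<35)&(abs(T[:,0])<30)&(T[:,2]>140)&(T[:,2]<175);print("pad",s,m.sum(),np.percentile(T[m],[2,50,98],axis=0).round(1).tolist())
    m=(s*T[:,1]>42)&(s*T[:,1]<65)&(abs(T[:,0])<14)&(T[:,2]>110);print("finger lowest",np.sort(T[m][:,2])[:8].round(0))
E
```

```text
[0.57873433 0.20561168 0.09558819] [-1.79874769e+02  2.82343738e-02 -7.79581565e+01]
pad -1 818 [[-13.6, -30.6, 141.6], [8.9, -26.5, 157.1], [13.7, -22.4, 162.4]]
finger lowest [128. 129. 129. 129. 129. 129. 129. 129.]
pad 1 861 [[-13.8, 22.8, 141.3], [8.9, 29.5, 157.2], [13.7, 33.9, 163.4]]
finger lowest [129. 129. 129. 129. 129. 129. 129. 129.]
```

The tips are at 129 mm with the pads beside them. I'll trim 1.5 mm in x and 2 mm down, then pinch.

move_arm(
  plan=[
    [1,-0.0015,0,-0.002,0,0,0],
    [1,0,0,0,0,0,0],
    [-1,0,0,0,0,0,0],
    [-1,0,0,0,0,0,0],
    [-1,0,0,0,0,0,0],
    [-1,0,0,0,0,0,0],
    [-1,0,0,0,0,0,0],
  ],
  force=30,
)

```text
time_s: 17.68
tcp_pos: [0.5767, 0.2053, 0.0926]
eef_rot: [-179.9, 0.0, -78.0]
contact_force: [0.7, 0.3, 3.5]
gripper_width: 0.0495
gripper_force: 30.0
```

move_arm(
  plan=[
    [-1,0,0,0.003,0,0,0],
    [-1,0,0,0.003,0,0,0],
    [-1,0,0,0.002,0,0,0],
    [-1,0,0,0,0,0,0],
  ],
)

```text
time_s: 18.18
tcp_pos: [0.5765, 0.2053, 0.1001]
eef_rot: [-180.0, 0.0, -78.0]
contact_force: [5.1, 0.6, -3.8]
gripper_width: 0.0497
gripper_force: 30.0
```

```bash
python3 - <<'E'
from plant import telemetry, vision
from h import *
st=telemetry.get_state();print(st["tcp_pos"],st["contact_force"],st["moment"],st["gripper_width"])
for n in("scene","wrist"):
    P=cloud(vision.capture(n))
    for a,b,m,w in blobs(P,.166,.2,(.53,.63,.16,.215),30): print(n,a,b,m,w)
E
```

```text
[0.57651892 0.20526215 0.10013499] [ 5.06264896  0.60961688 -3.76956476] [ 0.48641581 -1.71233986 -0.03334757] 0.04972862920128615
scene 213 [330.0, 135.0] [0.5799, 0.1887, 0.1751] ((580.2918090820312, 190.66116333007812), (83.45854187011719, 38.6816291809082), 1.8040599822998047)
wrist 6377 [261.0, 233.0] [0.5812, 0.1818, 0.175] ((580.4517211914062, 184.00233459472656), (80.70808410644531, 24.654953002929688), 12.057456016540527)
wrist 4111 [270.0, 302.0] [0.5693, 0.208, 0.1785] ((575.8414306640625, 205.11318969726562), (60.10165023803711, 29.411296844482422), 12.179899215698242)
```

The cassette is moving: its top is up about 7–8 mm, with low vertical load and a small +x side push. I'll ease that and keep lifting.

move_arm(
  plan=[
    [-1,0.001,0,0.004,0,0,0],
    [-1,0,0,0.005,0,0,0],
    [-1,0,0,0.006,0,0,0],
    [-1,0,0,0.006,0,0,0],
    [-1,0,0,0,0,0,0],
  ],
)

```text
time_s: 18.9
tcp_pos: [0.5769, 0.205, 0.1216]
eef_rot: [180.0, 0.0, -78.0]
contact_force: [-0.1, -0.2, -2.5]
gripper_width: 0.0495
gripper_force: 30.0
```

The cassette is free (2.5 N is its weight). Lifting clear.

move_arm(
  plan=[
    [-1,0,0,0.01,0,0,0],
    [-1,0,0,0.015,0,0,0],
    [-1,0,0,0.02,0,0,0],
    [-1,0,0,0.02,0,0,0],
    [-1,0,0,0.015,0,0,0],
    [-1,0,0,0.008,0,0,0],
    [-1,0,0,0,0,0,0],
    [-1,0,0,0,0,0,0],
    [-1,0,0,0,0,0,0],
  ],
)

```text
time_s: 20.02
tcp_pos: [0.5769, 0.2049, 0.2081]
eef_rot: [179.9, -0.0, -78.0]
contact_force: [-0.6, 0.1, -2.1]
gripper_width: 0.0497
gripper_force: 30.0
```

```bash
python3 - <<'E'
from plant import telemetry, vision
from h import *
st=telemetry.get_state();print(st["tcp_pos"],st["contact_force"],st["gripper_width"],st["gripper_force"])
c=vision.capture("scene");cv2.imwrite("pics/s5.png",cv2.resize(c["img"][40:265,200:500,::-1],(800,600),interpolation=cv2.INTER_CUBIC))
P=cloud(c)
for a,b,m,w in blobs(P,.018,.04,(.5,.64,-.1,0),10): print("tote",a,b,m)
E
```

```text
[0.57685119 0.20487723 0.20812352] [-0.57460606  0.13127785 -2.1339537 ] 0.049684034095605234 29.999557435512543
tote 70 [263.0, 204.0] [0.5318, -0.0427, 0.028]
tote 80 [278.0, 219.0] [0.5997, -0.0525, 0.0284]
```

View pics/s5.png

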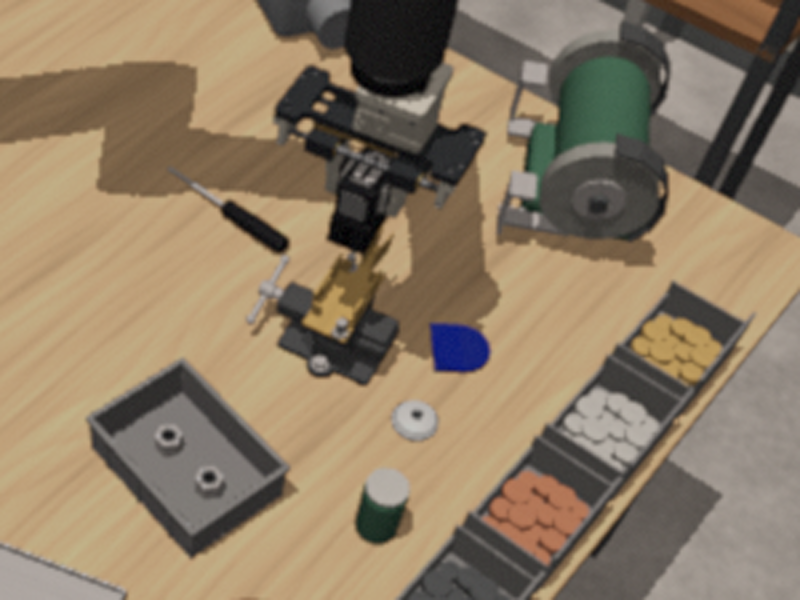

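The cassette hangs upright in the gripper at (360,205), clear above the empty brass track at (345,300). Both bushings are in the tote at (168,437) and (208,480), and the bystanders in view look undisturbed. Handing in.

```bash
python3 -c "
from plant import workorder
print(workorder.close_job())"
```

```text
the job is handed in; nothing more can be done
None
```

The job is handed in at about 20 s: both bushings are in the tote, and the cassette is held upright by its pinched catches about 8 cm clear above the track cheeks. The first bushing grasp missed because the real fingertips sit about 35 mm above the reported TCP; I corrected for that.

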